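# Set a keyed rosette blank in the tilted carving stand and lock it

### The job

Load the pale limewood rosette blank into the carving stand: turn it until its flat edge matches the flat edge of the D-shaped nest on the tilted board, and set it in (do not drop it) so that it sits fully home on the board. Then swing the red-handled steel hold-down strap right over its rim, as far as it goes, and let go. Leave the dark walnut blank and all the other tools and things on the bench where they are.

Things in the scene. Friction and masses are not known exactly. Their poses are not given: they have to be found in the camera images.
- pale_center (a point): Pale wooden rosette blank, loose, 0.13 to 0.25 kg: a D-shaped disc, 120 mm across and 24 mm thick, one flat cut 42.4 mm from its axis; on it a round upright boss, 44 mm across, 40 mm tall (64 mm in all): grip it there. Bottom edge bevelled 3 mm. This point: on the axis, 32 mm above the underside, 8 mm above the disc's top. Own z: up its axis; own -x: from the axis square to the flat.
- pale_flat (a point): Middle of the pale blank's flat edge, 42.4 mm from its axis, 12 mm above its underside. The blank starts lying flat on the bench, boss up, turned any way. Axes as the pale blank's.
- walnut_center (a point): Dark walnut blank of just the same shape and size, not wanted: leave it. The point is on its axis, 32 mm above its underside.
- nest (a point): Nest for the blank: D-shaped cut-out 14 mm deep in a dark plywood plate (186 x 172 mm) on a fixed pale board tilted 28 degrees; 2 mm larger than the blank all round. This point: centre of its floor, 125 mm above the bench. z: out of the board; x: up the slope; the nest's flat is on the -x (lower) side. A blank fully home has the nest's axes, pale_center 32 mm out on z, its disc 10 mm proud.
- pivot (a point): Pivot of the hold-down strap on the board, up the slope from the nest: 85 mm along nest x, 26.5 mm out along nest z (the strap's underside). The strap turns about nest z through this point. Axes as the nest's.
- strap_handle (a point): Centre of the strap's red upright handle: a plastic cylinder 24 mm across, 44 mm tall, its axis along nest z, 55 mm from the pivot; this point is 31 mm out from the strap's underside, 26 mm from its top face. The strap is a flat steel bar, 22 x 5 mm; its nose reaches 56 mm the other side of the pivot. Own z: nest z; own x: from the pivot to the handle.
- strap (a joint): Strap angle a (rad): 0 = closed at its stop, nose down the slope, 2.5 mm above the rim of a seated blank, handle straight up the slope; to 1.9 as it opens, the handle going towards nest -y: it lies at (85 + 55 cos a, -55 sin a) mm in nest x, y. Starts at 1.3 to 1.8, clear of the nest. Stiff (0.12 N m, 2 to 3 N at the handle); stays where left.
- tin: Wax tin with a paper label, 72 mm across, 62 mm tall, standing on the bench. Origin: centre of its underside.
- gouge_a: Gouge with a pale wood handle, 250 mm long, lying on the bench, 27 mm high. Origin: on the bench below the ferrule; the handle runs 120 mm to -x, the blade to +x.
- gouge_b: Gouge with an orange handle, 240 mm long, lying on the bench, 27 mm high. Origin as for the other gouge.
- mallet: Carver's wooden mallet standing on its head, handle up: head 90 mm across, 240 mm tall. Origin: centre of its underside.
- offcut: Pale wood offcut, 100 x 60 x 32 mm, lying on the bench. Origin: centre of its underside.
- stone: Grey sharpening stone in a dark wooden holder, 160 x 65 x 30 mm. Origin: centre of its underside.
- brush: Bench brush, 200 mm long, lying on the bench. Origin: centre of its underside.
Mind the look-alikes: they are no part of the job. What is shaped like the part that bears pale_center but blue or purple is not meant.

How it is judged:
By the outcome, as a careful person would: the job done as asked, in the order asked, and still so for the second after the job is handed in, with the robot touching nothing.
It also fails if it takes over 54 s, if anything falls off the work surface, if the arm or the gripper's body presses on something with over 40 N, if the wrist force passes 120 N, or if a joint passes its speed limit or range.

### The arm

A 7-joint arm with a two-finger parallel gripper is mounted at the origin on the work surface. World frame = base frame: x ahead of the robot, y to its left, z up, the work surface at z = 0. Lengths are in mm, angles in rad, forces in N, time in s.
With the tool pointing down it reaches from about 400 to 875 mm from the base axis. Payload 4.4 kg.
Tool frame: the origin (TCP) lies on the centre line of the jaws, within the pads' length; the fingertips stand 8 mm ahead of it and the grasp point (between the pads) lies 11 mm behind it; x points along the fingers, y is the direction in which the jaws open and shut, and the axes are right-handed (so a half turn about x gives the same grasp; the last joint's range is limited). The gripper opens to 85 mm and grips with 20 to 120 N. Pads are 22 mm wide; open, the fingers measure 114 mm over their backs; the gripper's body (76 mm by 85 mm) begins 54 mm behind the grasp point. The pads swing forward as they close: fully open they stand 13 mm farther back than shut.
Start: joints at [-1.254, 0.628, 0.038, 1.517, -0.027, 0.996, -0.02], TCP at [242.765, 602.978, 239.313] pointing down, gripper open.
Joint ranges: [-3.06, 3.06], [-0.37, 2.12], [-1.25, 1.32], [0.18, 2.47], [-1.1, 4.24], [0.23, 1.98], [-2.94, 2.94]. Speed limits (rad/s): [2.57, 2.57, 3.14, 3.14, 3.14, 3.14, 3.14].

### API

Orientations are given as a 3x3 rotation matrix whose columns are the frame's x, y, z axes.
In Python, from plant import env, viewer gives the robot as it stands.
- The arm moves only by the tool jog_arm, never from a script. Its argument "targets" is a list of rows, each an object of numbers: "grip": the closure, from 0 (fully open) to 1 (shut); "dx", "dy", "dz": the shift along the tool's x, y, z in units of 25 mm (1.0 is 25 mm); "spin": the turn about the tool's x in units of 6 degrees (1.0 is 6 degrees). In form: [{"grip": .., "dx": .., "dy": .., "dz": .., "spin": ..}, ...]. A call has 1 to 8 rows; each row is the pose to reach, as a shift and turn from the pose commanded when the call began, along the tool's axes at that moment; what a row does not reach only later rows make up. A row lasts 1/12 s, in which the tool goes at most 41.7 mm and 7.16 degrees, less where a joint would pass 70% of its speed; a pose out of reach is approached as far as the arm can. A call with a gripper value outside its range is refused whole. The fingers move at their own pace and stop on an object; "newtons" is the grip in N (left out, the last holds). Time passes only in rows, so rows that repeat a pose let the fingers close. It gives the time, the measured TCP pose, the force and the opening at its end, in the units of the state.
- env.get_obs(): the state, without advancing time (a new reading comes with each control period).
- viewer.get_image(name): name is "scene" or "top" or "wrist"; returns a dict with "color" (400x640x3 uint8, red, green, blue), "fx", "fy", "cx", "cy" (pixels), "R" (3x3) and "t" (3): a world point X has camera coordinates R X + t; the wrist camera has in their place "hand_eye" (4x4, takes a point from camera to tool coordinates, whose origin is the TCP and whose axes are the tool frame's). Camera axes: x right, y down, z forward; pixel columns grow to the right and rows downward; lengths in mm; the calibration is good to about 2 mm. The wrist camera is an equidistant fisheye: a pixel r from the principal point sees the ray r / f radians off the axis. A picture is of the moment at which its call begins: read the wrist's pose just before it. There is no depth.
- env.sign_off(): hands the job in, once; it reports no verdict.
Trained networks look in a picture, given as the dict that the camera call returned (one of the last four; its "shot" number tells which), for a name from the list of things; names that differ only in an ending like _2 or _b are one class to them, and where a whole thing is asked for, a point or a joint stands for the part that bears it (a point fixed in the world has none). Each returns a list of dicts, best first, with "score" (0 to 1); they miss things now and then, are a little off and sometimes report something else, mostly with a low value. They report only what shows in the picture. A call takes as long as a camera call. They do not tell look-alikes from the thing itself.
- viewer.find_in(label, picture): "location" ([x, y, z] in mm, in world coordinates, good to about 4 mm: the middle of the surface that is visible of it).
- viewer.pinpoint(label, picture): "location" ([x, y, z] in mm, in world coordinates, good to about 4 mm: a listed point, or the origin of a listed thing).
The state is a dict: "t": time; "joint_positions": joint angles; "joint_velocities": joint speeds; "joint_torque": joint torques, N m; "tool_pos": TCP position; "tool_rot": TCP orientation; "contact_force": force on the tool from outside, world axes, zero at the start; "moment": the same for the moment, N m; "opening": finger opening in mm.
Only numpy, scipy, OpenCV 4.12 (cv2) and the standard library are available. Lean on these libraries where they do the work, as an engineer would, in place of code of your own. Each camera call takes 0.05 s, during which the arm holds its last target.

## Working session

There is one attempt and no reset: what is moved stays moved. The work goes in short steps, Python scripts to look and compute and a tool call to move; the robot and the scene stay as the last step left them, time stands still between calls to the robot, and variables do not carry over. Pictures are saved under pics/ and viewed, and the job is handed in when it is done.

Besides the shell and the picture viewer there is one more tool, called by a JSON object that holds its "name" and its "arguments". jog_arm: Moves the arm, as the interface text tells. Its arguments: {"type":"object","properties":{"targets":{"type":"array","items":{"type":"object","properties":{"grip":{"type":"number"},"dx":{"type":"number"},"dy":{"type":"number"},"dz":{"type":"number"},"spin":{"type":"number"}}}},"newtons":{"type":"number"}},"required":["targets"]}

```bash
ls; mkdir -p pics
cat > h.py <<'E'
import numpy as np, cv2, json
from plant import env, viewer
def shot(n,f):
    o=env.get_obs(); p=viewer.get_image(n); cv2.imwrite('pics/'+f+'.png',p['color'][:,:,::-1]); return o,p
def proj(p,X):
    c=np.array(p['R'])@np.array(X,float)+np.array(p['t']).ravel(); return np.array([p['fx']*c[0]/c[2]+p['cx'],p['fy']*c[1]/c[2]+p['cy']])
E
python3 - <<'E'
from h import *
np.set_printoptions(precision=3,suppress=True)
o,p=shot('scene','s0'); o2,q=shot('top','t0')
print(o['t'],o['tool_pos'],o['tool_rot'],o['opening'])
for nm,pp in (('scene',p),('top',q)):
    print(nm,'cam pos',-np.array(pp['R']).T@np.array(pp['t']).ravel(),pp['fx'])
    for l in ['pale_center','pale_flat','walnut_center','nest','pivot','strap_handle']:
        for d in viewer.pinpoint(l,pp)[:4]: print(l,d['score'],np.array(d['location']), proj(pp,d['location']),{k:v for k,v in d.items() if k not in('score','location')})
E
```

```text
pics
0.0 [242.549 602.409 238.382] [[-0.001  0.374  0.928]
 [-0.002  0.928 -0.374]
 [-1.    -0.002  0.   ]] 85.5154686783717
scene cam pos [ 964.847  580.761 1439.208] 371.2591676946609
pale_center 0.88 [ 294.9 -255.4   30.1] [329.038 165.168] {}
pale_center 0.82 [ 337.3 -605.4   30. ] [280.848 125.283] {}
pale_center 0.8 [ 498.5 -617.8   33. ] [252.33  137.742] {}
pale_center 0.58 [ 613.6 -236.3   33.6] [274.666 201.759] {}
pale_flat 0.94 [ 495.6 -577.6   16.5] [257.561 144.627] {}
pale_flat 0.88 [ 308.1 -293.5   10.6] [321.999 163.873] {}
pale_flat 0.81 [ 379.5 -623.3   13. ] [272.352 129.167] {}
pale_flat 0.78 [ 570.  -236.1   11.8] [283.307 199.4  ] {}
walnut_center 0.98 [ 469.1 -136.3   26.5] [314.252 201.361] {}
nest 0.86 [529.4 213.7 124. ] [355.455 258.824] {}
pivot 0.74 [575.6 259.5 189.9] [355.079 268.426] {}
pivot 0.3 [ 617.  -237.2   35. ] [273.877 201.846] {}
strap_handle 0.76 [597.8 203.9 210.3] [340.721 257.974] {}
top cam pos [ 305.068  -73.764 1914.387] 515.3113161150654
pale_center 0.92 [ 341.6 -607.9   33.2] [461.205 248.443] {}
pale_center 0.82 [ 613.6 -236.8   32.4] [357.444 175.232] {}
pale_center 0.72 [291.  347.4   1.5] [200.    264.224] {}
pale_center 0.71 [ 294.5 -253.4   36. ] [363.652 262.197] {}
pale_flat 0.96 [ 186.7 -379.5   11.4] [398.242 291.742] {}
pale_flat 0.87 [ 495.7 -578.8   13.5] [450.153 206.78 ] {}
pale_flat 0.86 [ 378.6 -621.     8.7] [462.488 238.471] {}
pale_flat 0.85 [ 306.5 -294.6   11.4] [374.196 258.791] {}
walnut_center 0.76 [ 462.8 -138.1   33.1] [331.191 216.134] {}
nest 0.88 [529.8 216.3 128.1] [230.54  195.558] {}
pivot 0.97 [582.4 258.7 188.2] [215.372 178.097] {}
pivot 0.66 [ 477.9 -338.8   -3.1] [384.647 212.493] {}
```

View pics/s0.png

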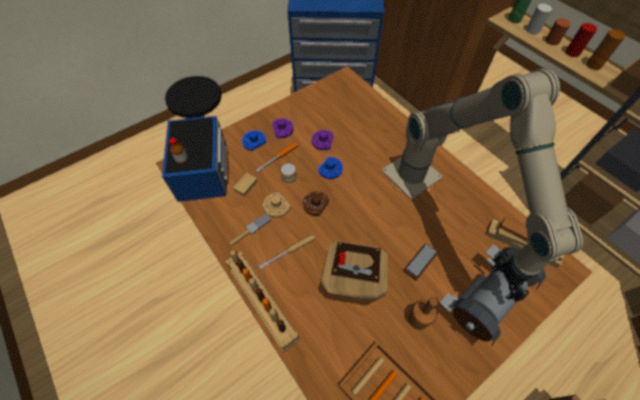

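View pics/t0.png

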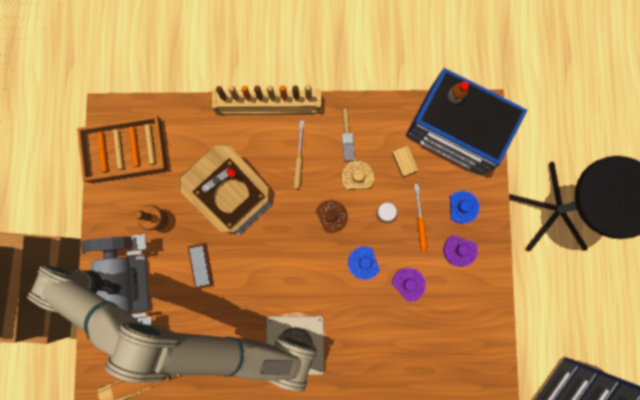

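Run:
```python
import cv2
a=cv2.imread('pics/t0.png')
cv2.imwrite('pics/t0a.png',cv2.resize(a[160:310,310:510],None,fx=4,fy=4,interpolation=2))
cv2.imwrite('pics/t0b.png',cv2.resize(a[120:270,150:290],None,fx=4,fy=4,interpolation=2))
```

```text
(no output)
```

View crops.

Top view. Things that could be taken for the pale blank: the pale D at (358,175), the walnut at (332,215), blue at (363,263) and (463,207), purple at (461,250) and (408,284), and the offcut at (404,161). By the description I choose (358,175). The nest is at (232,195), with the red handle at about (231,173).

View pics/t0a.png

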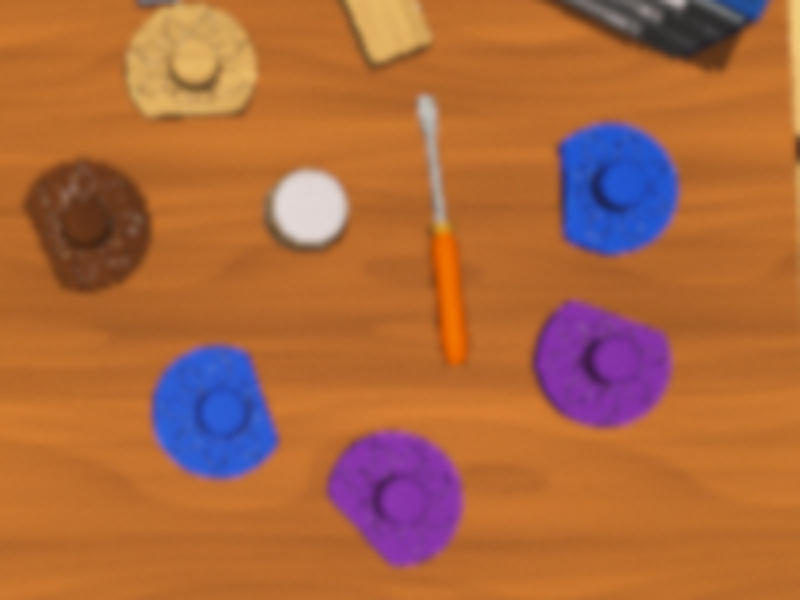

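View pics/t0b.png

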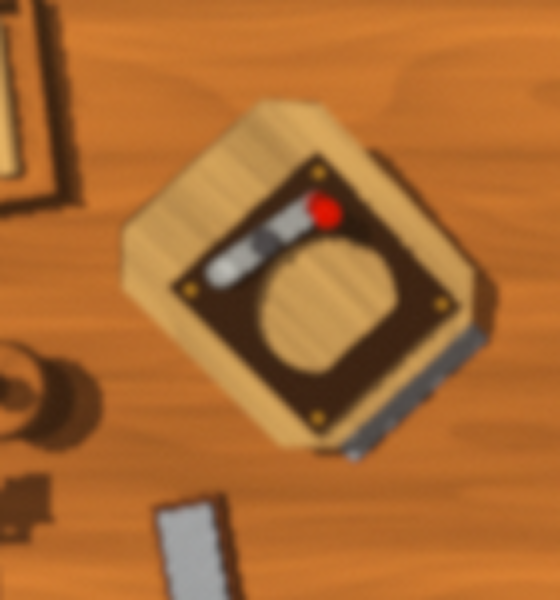

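The crop confirms the pale D-shaped blank, with its flat towards world -x (crop y≈115). The nest's flat faces down the slope at the lower right. The strap lies across, with its handle on the right and a ≈ 1.75. Moving over the pale blank now.

{"name": "jog_arm", "arguments": {"targets": [{"dy": -25.6,"dz": 26.3,"grip": 0},{"dy": -25.6,"dz": 26.3,"grip": 0},{"dy": -25.6,"dz": 26.3,"grip": 0},{"dy": -25.6,"dz": 26.3,"grip": 0},{"dy": -25.6,"dz": 26.3,"grip": 0},{"dy": -25.6,"dz": 26.3,"grip": 0},{"dy": -25.6,"dz": 26.3,"grip": 0},{"dy": -25.6,"dz": 26.3,"grip": 0}]}}

```text
invalid input
```

{"name": "jog_arm", "arguments": {"targets": [{"grip": 0,"dx": 0,"dy": -1.1,"dz": 1.2,"spin": 0},{"grip": 0,"dx": 0,"dy": -2.2,"dz": 2.3,"spin": 0},{"grip": 0,"dx": 0,"dy": -3.4,"dz": 3.5,"spin": 0},{"grip": 0,"dx": 0,"dy": -4.6,"dz": 4.7,"spin": 0},{"grip": 0,"dx": 0,"dy": -5.8,"dz": 5.9,"spin": 0},{"grip": 0,"dx": 0,"dy": -6.9,"dz": 7.1,"spin": 0},{"grip": 0,"dx": 0,"dy": -8.1,"dz": 8.3,"spin": 0},{"grip": 0,"dx": 0,"dy": -9.2,"dz": 9.4,"spin": 0}]}}

```text
t: 1.37
tool_pos: [375.5, 300.0, 239.6]
tool_rot: [[0.001, 0.373, 0.928], [0.0, 0.928, -0.373], [-1.0, 0.001, 0.0]]
contact_force: [0.7, 0.4, -0.2]
opening: 85.5
```

{"name": "jog_arm", "arguments": {"targets": [{"grip": 0,"dx": 0,"dy": -1.1,"dz": 1.2,"spin": -0.5},{"grip": 0,"dx": 0,"dy": -2.2,"dz": 2.3,"spin": -1},{"grip": 0,"dx": 0,"dy": -3.4,"dz": 3.5,"spin": -1.5},{"grip": 0,"dx": 0,"dy": -4.6,"dz": 4.7,"spin": -2},{"grip": 0,"dx": 0,"dy": -5.7,"dz": 5.9,"spin": -2.5},{"grip": 0,"dx": 0,"dy": -6.9,"dz": 7.1,"spin": -3},{"grip": 0,"dx": 0,"dy": -8.0,"dz": 8.3,"spin": -3.4},{"grip": 0,"dx": 0,"dy": -9.1,"dz": 9.4,"spin": -3.7}]}}

```text
t: 2.03
tool_pos: [508.8, 0.6, 239.7]
tool_rot: [[0.001, -0.006, 1.0], [-0.0, 1.0, 0.006], [-1.0, -0.0, 0.001]]
contact_force: [1.5, 0.3, 1.0]
opening: 85.3
```

{"name": "jog_arm", "arguments": {"targets": [{"grip": 0,"dx": 0.2,"dy": -1.5,"dz": 0.6,"spin": 0},{"grip": 0,"dx": 0.5,"dy": -3,"dz": 1.3,"spin": 0},{"grip": 0,"dx": 0.8,"dy": -4.5,"dz": 2,"spin": 0},{"grip": 0,"dx": 1.2,"dy": -6,"dz": 2.6,"spin": 0},{"grip": 0,"dx": 1.6,"dy": -7.5,"dz": 3.3,"spin": 0},{"grip": 0,"dx": 2,"dy": -9,"dz": 4,"spin": 0},{"grip": 0,"dx": 2,"dy": -9.4,"dz": 4.2,"spin": 0},{"grip": 0,"dx": 2,"dy": -9.4,"dz": 4.2,"spin": 0}]}}

```text
t: 2.7
tool_pos: [613.9, -237.4, 188.0]
tool_rot: [[-0.001, 0.002, 1.0], [-0.003, 1.0, -0.002], [-1.0, -0.003, -0.001]]
contact_force: [-0.5, -0.8, -0.8]
opening: 85.4
```

```bash
cat >> h.py <<'E'
def wproj(o,p,X):
    H=np.array(p['hand_eye']); T=np.array(o['tool_rot']); c=T.T@(np.array(X,float)-o['tool_pos'])
    c=H[:3,:3].T@(c-H[:3,3]); th=np.arctan2(np.hypot(c[0],c[1]),c[2]); ph=np.arctan2(c[1],c[0])
    return np.array([p['cx']+p['fx']*th*np.cos(ph),p['cy']+p['fy']*th*np.sin(ph)])
def wray(o,p,uv,z):
    H=np.array(p['hand_eye']); T=np.array(o['tool_rot']); d=np.array([(uv[0]-p['cx'])/p['fx'],(uv[1]-p['cy'])/p['fy']])
    th=np.hypot(*d); v=np.array([d[0]/th*np.sin(th),d[1]/th*np.sin(th),np.cos(th)])
    r=T@H[:3,:3]@v; c=np.array(o['tool_pos'])+T@H[:3,3]; return c+r*(z-c[2])/r[2]
E
python3 - <<'E'
from h import *
np.set_printoptions(precision=3,suppress=True)
o,p=shot('wrist','w1'); print(o['t'],o['tool_pos'],o['opening']); print(np.array(p['hand_eye']),p['fx'],p['cx'],p['cy'])
for l in ['pale_center','pale_flat']:
    for d in viewer.pinpoint(l,p)[:3]: print(l,d['score'],d['location'],wproj(o,p,d['location']))
E
```

```text
2.7 [ 613.853 -237.413  187.999] 85.41725721863523
[[   0.      -0.306    0.952 -135.336]
 [   1.      -0.      -0.      -0.407]
 [   0.       0.952    0.306  -78.23 ]
 [   0.       0.       0.       1.   ]] 309.70691628693146 321.23042641109436 198.3912799030111
pale_center 0.96 [493.9, -621.9, 33.4] [ 29.993 101.445]
pale_center 0.82 [612.4, -232.7, 30.9] [327.038 181.824]
pale_flat 0.92 [496.4, -576.3, 13.1] [59.927 96.671]
pale_flat 0.86 [571.4, -238.3, 9.5] [321.269 137.476]
pale_flat 0.79 [377.3, -616.4, 13.0] [43.884 18.853]
```

View pics/w1.png

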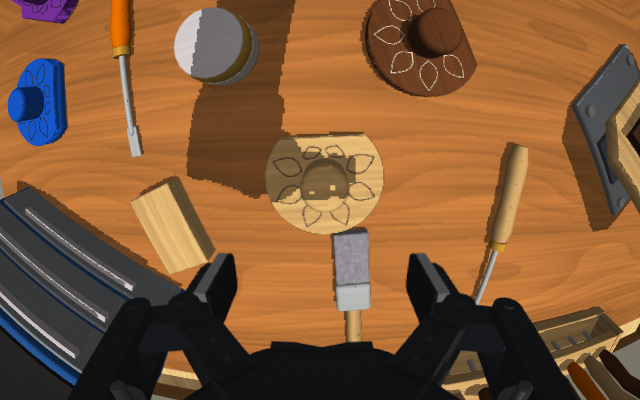

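The wrist view shows the pale blank centred near (325,182), boss up, with its flat along the top edge (y≈133). Cropping to measure it.

Run:
```python
import cv2
a=cv2.imread('pics/w1.png')
cv2.imwrite('pics/w1a.png',cv2.resize(a[120:240,250:400],None,fx=5,fy=5,interpolation=2))
```

```text
(no output)
```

View pics/w1a.png

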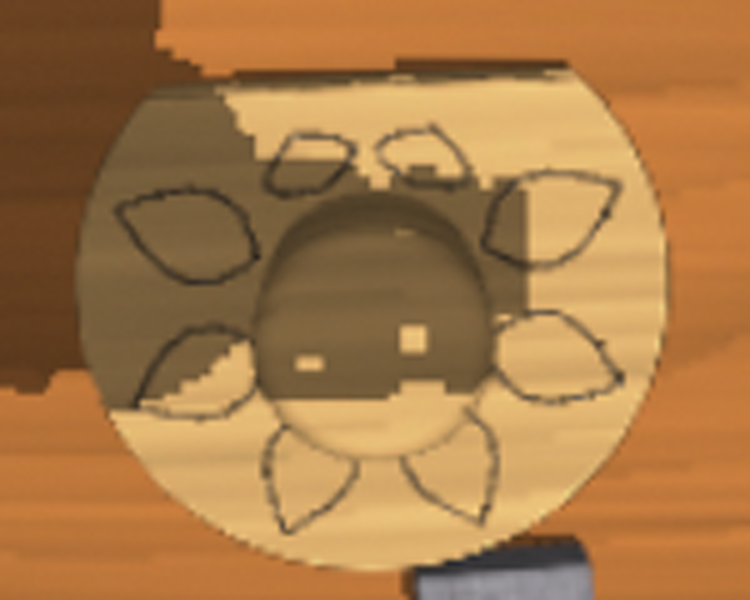

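Run:
```python
from h import *
np.set_printoptions(precision=2,suppress=True)
o,p=shot('wrist','w1b')
f=lambda u,v:wray(o,p,(250+(u+.5)/5-.5,120+(v+.5)/5-.5),24)[:2]
a,b=f(150,90),f(572,72); print(a,b,'yaw',np.degrees(np.arctan2(*( (a-b)*[-1,1] )[[0,1]])))
pts=np.array([f(*q) for q in [(78,290),(112,410),(250,540),(370,570),(480,557),(605,455),(667,280),(640,170),(110,155)]])
from scipy.optimize import least_squares
r=least_squares(lambda c:np.hypot(*(pts-c[:2]).T)-60,[613,-236]); print(r.x,r.fun)
n=np.array([-(b-a)[1],(b-a)[0]]);n/=np.linalg.norm(n); print('flat dist',(a-r.x)@n, n)
```

```text
[ 569.73 -270.98] [ 565.74 -188.68] yaw -177.22355919944397
[ 611.22 -226.99] [-0.27 -0.98 -1.01 -0.13  1.3  -0.95 -0.6  -1.2  -0.41]
flat dist 43.57636293205622 [-1.   -0.05]
```

Run:
```python
from h import *
np.set_printoptions(precision=4,suppress=True)
o=env.get_obs(); print(o['t'],o['tool_pos'],np.array(o['tool_rot']))
p=viewer.get_image('wrist');print(wray(o,p,(322.2,136),24), wray(o,p,(324.5,185),24)); 
cv2.imwrite('pics/w1c.png',p['color'][:,:,::-1])
print(np.abs(p['color'][:,:,::-1].astype(int)-cv2.imread('pics/w1.png')).mean(), np.array(p['hand_eye'])[:3,3])
for X in [(613.6,-236.6,24),(571,-238,24)]: print(wproj(o,p,X))
```

```text
2.9 [ 613.9098 -229.3095  189.5071] [[-0.0001 -0.0068  1.    ]
 [ 0.0015  1.      0.0068]
 [-1.      0.0015 -0.0001]]
[ 568.5877 -228.8681   24.    ] [ 618.0095 -226.2044   24.    ]
9.530149739583333 [-135.338    -0.4066  -78.2332]
[314.1762 180.7044]
[312.7895 138.4092]
```

Run:
```python
from h import *
np.set_printoptions(precision=3,suppress=True)
o,p=shot('wrist','w2'); print(o['t'],o['tool_pos'],o['tool_rot'],o['joint_velocities'])
import pickle; pickle.dump((o,{k:p[k] for k in ('hand_eye','fx','fy','cx','cy')}),open('w2.pkl','wb'))
a=cv2.imread('pics/w2.png')
cv2.imwrite('pics/w2a.png',cv2.resize(a[120:240,250:400],None,fx=5,fy=5,interpolation=2))
o1=dict(o); o1['tool_pos']=np.array([613.853,-237.413,188]); o1['tool_rot']=[[-.001,.002,1],[-.003,1,-.002],[-1,-.003,-.001]]
f=lambda u,v:wray(o1,p,(250+(u+.5)/5-.5,120+(v+.5)/5-.5),24)[:2]
a,b=f(150,90),f(572,72); print(a,b)
pts=np.array([f(*q) for q in [(78,290),(112,410),(250,540),(370,570),(480,557),(605,455),(667,280),(640,170),(110,155)]])
from scipy.optimize import least_squares
r=least_squares(lambda c:np.hypot(*(pts-c[:2]).T)-60,[613,-236]); print(r.x,r.fun)
```

```text
2.95 [ 613.999 -229.214  189.734] [[ 0.    -0.007  1.   ]
 [ 0.001  1.     0.007]
 [-1.     0.001  0.   ]] [-0.003 -0.004  0.004 -0.004  0.002 -0.001  0.002]
[ 569.349 -278.763] [ 565.959 -196.757]
[ 610.784 -235.284] [-0.511 -1.112 -1.046 -0.173  1.207 -1.114 -0.85  -1.501 -0.772]
```

View pics/w2a.png

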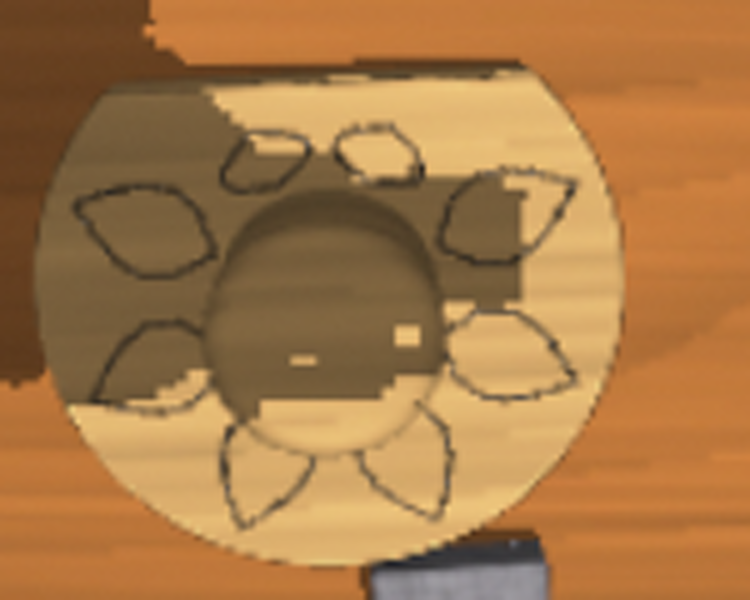

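Run:
```python
from h import *
import pickle
np.set_printoptions(precision=3,suppress=True)
o,p=pickle.load(open('w2.pkl','rb'))
f=lambda u,v,z=24:wray(o,p,(250+(u+.5)/5-.5,120+(v+.5)/5-.5),z)[:2]
a,b=f(108,88),f(530,72)
from scipy.optimize import least_squares
pts=np.array([f(*q) for q in [(36,285),(66,405),(180,527),(325,568),(440,552),(585,425),(624,280),(590,155),(65,160)]])
r=least_squares(lambda c:np.hypot(*(pts-c[:2]).T)-60,[613,-236]); print(r.x,r.fun,'yaw',np.degrees(np.arctan2(a[0]-b[0],b[1]-a[1])))
print(a,b,'boss sides z64',f(205,335,64),f(442,335,64),'bottom',f(324,458,64))
```

```text
[ 611.718 -235.239] [-0.352 -0.574 -0.466 -0.372  0.514 -0.545 -0.504 -0.95  -0.545] yaw 2.3787443790991603
[ 569.733 -278.805] [ 566.306 -196.317] boss sides z64 [ 608.858 -256.444] [ 608.616 -214.87 ] bottom [ 631.674 -235.537]
```

{"name": "jog_arm", "arguments": {"targets": [{"grip": 0,"dx": 0.8,"dy": -0.26,"dz": -0.1,"spin": -0.33},{"grip": 0,"dx": 1.8,"dy": -0.26,"dz": -0.1,"spin": -0.33},{"grip": 0,"dx": 2.8,"dy": -0.26,"dz": -0.1,"spin": -0.33},{"grip": 0,"dx": 3.8,"dy": -0.26,"dz": -0.1,"spin": -0.33},{"grip": 0,"dx": 4.8,"dy": -0.26,"dz": -0.1,"spin": -0.33},{"grip": 0,"dx": 5.5,"dy": -0.26,"dz": -0.1,"spin": -0.33},{"grip": 0,"dx": 5.95,"dy": -0.26,"dz": -0.1,"spin": -0.33},{"grip": 0,"dx": 5.95,"dy": -0.26,"dz": -0.1,"spin": -0.33}]}}

```text
t: 3.67
tool_pos: [610.0, -236.3, 38.5]
tool_rot: [[-0.004, -0.041, 0.999], [0.002, 0.999, 0.041], [-1.0, 0.002, -0.004]]
contact_force: [-1.0, -0.4, -0.1]
opening: 85.7
```

Run:
```python
from h import *
np.set_printoptions(precision=3,suppress=True)
viewer.get_image('top')
o,p=shot('wrist','w3'); print(o['t'],o['tool_pos'],o['tool_rot'][0],o['contact_force'],wproj(o,p,(611.5,-235.6,64)))
```

```text
3.7167 [ 611.094 -236.909   40.073] [-0.001 -0.04   0.999] [ 0.738 -0.066  0.064] [325.31  292.647]
```

View pics/w3.png

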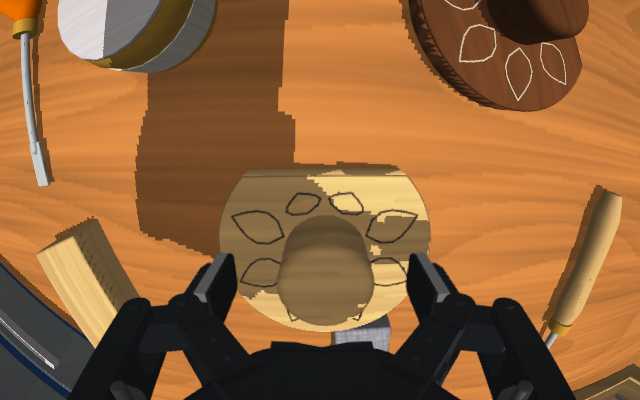

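The boss (326,280) is centred between the pads. Closing the gripper.

{"name": "jog_arm", "arguments": {"targets": [{"grip": 1,"dx": 0,"dy": 0,"dz": 0,"spin": 0},{"grip": 1,"dx": 0,"dy": 0,"dz": 0,"spin": 0},{"grip": 1,"dx": 0,"dy": 0,"dz": 0,"spin": 0},{"grip": 1,"dx": 0,"dy": 0,"dz": 0,"spin": 0},{"grip": 1,"dx": 0,"dy": 0,"dz": 0,"spin": 0},{"grip": 1,"dx": 0,"dy": 0,"dz": 0,"spin": 0},{"grip": 1,"dx": 0,"dy": 0,"dz": 0,"spin": 0},{"grip": 1,"dx": 0,"dy": 0,"dz": 0,"spin": 0}], "newtons": 30}}

```text
t: 4.43
tool_pos: [612.2, -237.8, 41.9]
tool_rot: [[0.002, -0.039, 0.999], [0.0, 0.999, 0.039], [-1.0, -0.0, 0.002]]
contact_force: [-0.7, 0.4, 6.0]
opening: 43.3
```

{"name": "jog_arm", "arguments": {"targets": [{"grip": 1,"dx": -0.8,"dy": 0,"dz": 0,"spin": 0},{"grip": 1,"dx": -2,"dy": 0,"dz": 0,"spin": 0},{"grip": 1,"dx": -3.2,"dy": 0.3,"dz": 0,"spin": 0},{"grip": 1,"dx": -4.6,"dy": 0.8,"dz": 0,"spin": -0.5},{"grip": 1,"dx": -6,"dy": 1.5,"dz": 0,"spin": -1},{"grip": 1,"dx": -7.4,"dy": 2.3,"dz": -0.1,"spin": -1.5},{"grip": 1,"dx": -8.6,"dy": 3.3,"dz": -0.1,"spin": -2},{"grip": 1,"dx": -9.6,"dy": 4.5,"dz": -0.1,"spin": -2.5}]}}

```text
t: 5.1
tool_pos: [604.3, -126.9, 283.0]
tool_rot: [[0.002, -0.296, 0.955], [-0.002, 0.955, 0.296], [-1.0, -0.003, 0.001]]
contact_force: [0.2, 0.7, -3.0]
opening: 43.2
```

{"name": "jog_arm", "arguments": {"targets": [{"grip": 1,"dx": -0.3,"dy": 1.3,"dz": 0.3,"spin": -0.6},{"grip": 1,"dx": -0.6,"dy": 2.7,"dz": 0.6,"spin": -1.3},{"grip": 1,"dx": -0.9,"dy": 4.1,"dz": 1,"spin": -2},{"grip": 1,"dx": -1.1,"dy": 5.5,"dz": 1.3,"spin": -2.7},{"grip": 1,"dx": -1.1,"dy": 6.9,"dz": 1.7,"spin": -3.4},{"grip": 1,"dx": -1.1,"dy": 8,"dz": 2,"spin": -4},{"grip": 1,"dx": -1.1,"dy": 8.8,"dz": 2.15,"spin": -4.1},{"grip": 1,"dx": -1.1,"dy": 8.8,"dz": 2.15,"spin": -4.1}]}}

```text
t: 5.77
tool_pos: [589.0, 107.5, 307.9]
tool_rot: [[-0.001, -0.674, 0.739], [0.005, 0.739, 0.674], [-1.0, 0.004, 0.002]]
contact_force: [-0.2, 0.7, -2.2]
opening: 43.4
```

Run:
```python
from h import *
np.set_printoptions(precision=3,suppress=True)
viewer.get_image('top');viewer.get_image('top');
o,p=shot('wrist','w4'); print(o['t'],o['tool_pos'],o['tool_rot'],o['joint_positions'],o['opening'])
import pickle; pickle.dump((o,{k:p[k] for k in ('hand_eye','fx','fy','cx','cy')}),open('w4.pkl','wb'))
for l in ['nest','pivot','strap_handle','pale_center']:
    for d in viewer.pinpoint(l,p)[:2]: print(l,d['score'],d['location'],wproj(o,p,d['location']))
```

```text
5.8667 [590.1  100.98 307.7 ] [[-0.001 -0.669  0.744]
 [-0.001  0.744  0.669]
 [-1.     0.    -0.001]] [-0.08   0.494 -0.215  1.572  0.115  1.089  1.98 ] 43.24981209282378
nest 0.83 [529.5, 219.9, 127.2] [435.14  208.219]
pivot 0.6 [579.4, 263.6, 193.0] [445.653 289.773]
strap_handle 0.63 [596.5, 204.7, 213.2] [402.617 281.896]
```

View pics/w4.png

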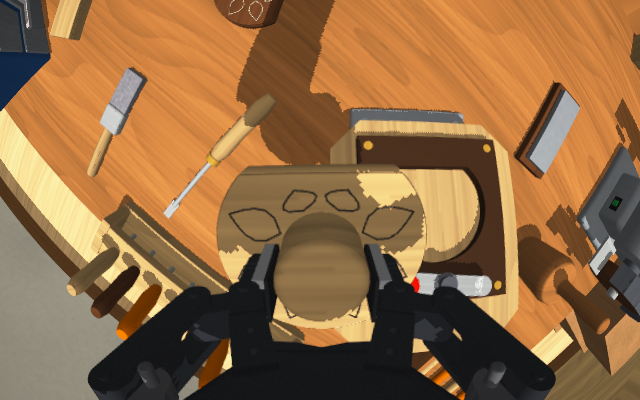

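```bash
cat >> h.py <<'E'
def nestpose(x,y,az,z=125,t=28):
    c,s=np.cos(np.radians(t)),np.sin(np.radians(t)); u=np.array([np.cos(np.radians(az)),np.sin(np.radians(az)),0]); k=np.array([0,0,1.])
    X=c*u+s*k; Z=-s*u+c*k; Y=np.cross(Z,X); return np.array([x,y,z],float),np.column_stack([X,Y,Z])
E
python3 - <<'E'
from h import *
import pickle
o,p=pickle.load(open('w4.pkl','rb'))
N,R=nestpose(529.6,217,42)
a=cv2.imread('pics/w4.png'); b=cv2.resize(a[100:320,330:530],None,fx=4,fy=4,interpolation=2)
cv2.imwrite('pics/w4a.png',b[:600])
def dr(pts,col):
    q=np.array([wproj(o,p,N+R@np.array(v)) for v in pts]); q=((q-[330,100]+.5)*4-.5).astype(int)
    cv2.polylines(b,[q],False,col,1)
def D(r,f,z):
    t0=np.arccos(-f/r); t=np.linspace(-t0,t0,60); L=[(r*np.cos(x),r*np.sin(x),z) for x in t]; return L+[L[0]]
dr(D(62,44.4,14),(0,255,0)); dr(D(62,44.4,0),(255,255,0))
dr([(93,86,14),(93,-86,14),(-93,-86,14),(-93,86,14),(93,86,14)],(0,0,255))
dr([(86,93,14),(86,-93,14),(-86,-93,14),(-86,93,14),(86,93,14)],(255,0,255))
cv2.imwrite('pics/w4b.png',b[:600])
E
```

```text
(no output)
```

View pics/w4a.png

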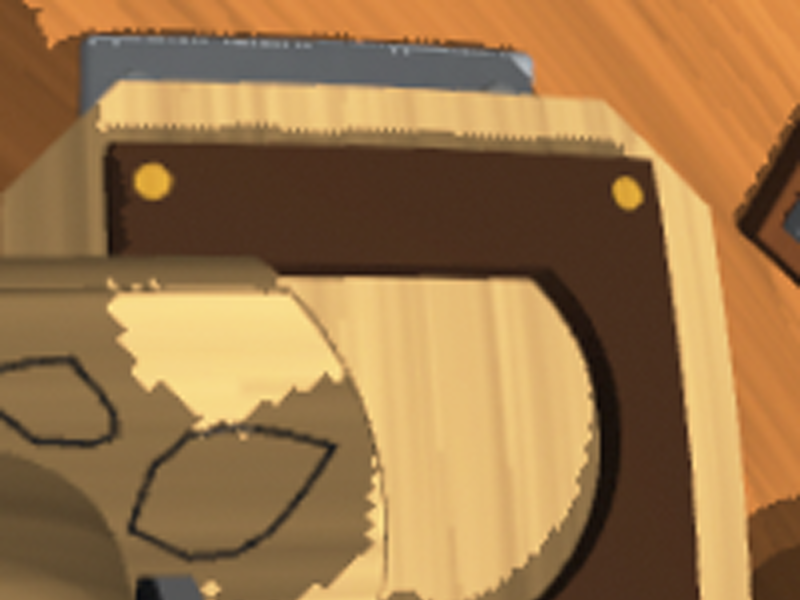

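View pics/w4b.png

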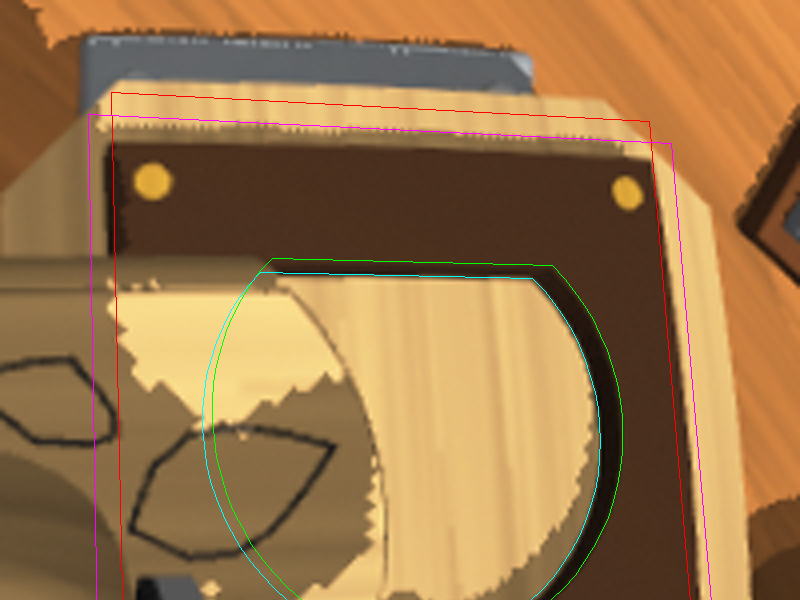

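Run:
```python
from h import *
import pickle
from scipy.optimize import least_squares
o,p=pickle.load(open('w4.pkl','rb'))
cr=lambda N,R,v:(wproj(o,p,N+R@np.array(v))-[330,100]+.5)*4-.5
def res(q):
    N,R=nestpose(*q[:3]); out=[]
    def line(A,B,P):
        A,B=cr(N,R,A),cr(N,R,B); n=np.array([-(B-A)[1],(B-A)[0]]);n/=np.linalg.norm(n); return (np.array(P)-A)@n
    for P in [(300,276),(520,278.5)]: out.append(line((-44.4,20,0),(-44.4,-20,0),P))
    for P in [(653,165),(698,600)]: out.append(line((-70,86,14),(60,86,14),P))
    for P in [(112,146),(650,160)]: out.append(line((q[3],80,14),(q[3],-80,14),P))
    t=np.linspace(-1,2.2,400); C=np.array([cr(N,R,(62*np.cos(a),62*np.sin(a),14)) for a in t])
    for P in [(620,440),(606,360),(602,520)]:
        d=np.hypot(*(C-P).T); i=d.argmin(); out.append(C[i][0]-P[0])
    return out
r=least_squares(res,[529.6,217,42,-84],diff_step=1e-4); print(r.x,np.round(r.fun,1))
```

```text
[530.96240505 216.4420359   42.91933262 -78.67327234] [ 0.7 -0.8 -0.7 -0.4 -0.5  0.5 -0.8  0.1  1.5]
```

Run:
```python
import cv2
a=cv2.imread('pics/w4.png')
cv2.imwrite('pics/w4c.png',cv2.resize(a[150:335,205:440],None,fx=3.2,fy=3.2,interpolation=2))
```

```text
(no output)
```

View pics/w4c.png

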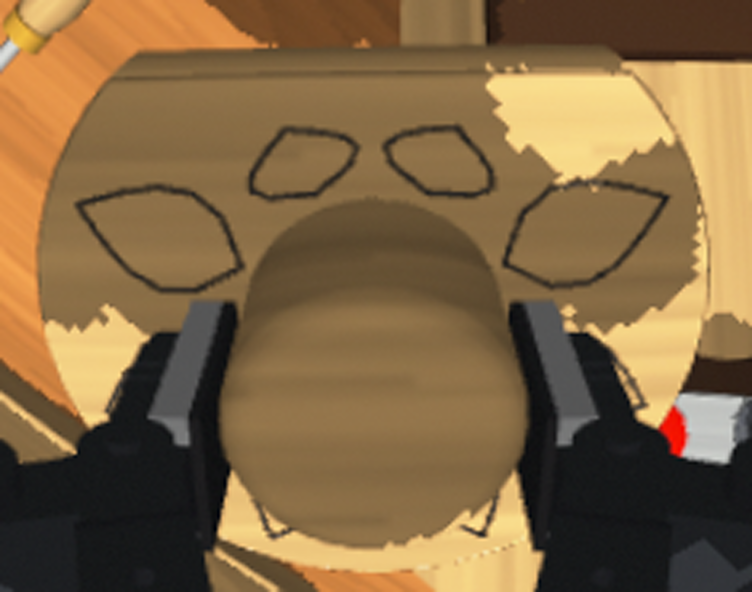

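Run:
```python
from h import *
import pickle
from scipy.optimize import least_squares
o,p=pickle.load(open('w4.pkl','rb'))
o=dict(o); o['tool_pos']=np.zeros(3); o['tool_rot']=np.eye(3)
# tool frame: plane x = d ; own x az in tool: along tool z rotated by e
def P(q,a,b,z):
    y0,z0,e,d=q; c,s=np.cos(e),np.sin(e)
    # own x -> tool z, own y -> tool y, own z -> -tool x
    return (wproj(o,p,[d-z, y0+a*s+b*c, z0+a*c-b*s])-[205,150]+.5)*3.2-.5
D=[(38,270),(47,320),(55,200),(707,260),(690,370),(675,150),(380,571),(480,558),(270,555)]
B=[(219,400),(527,400),(370,547),(440,535)]
def res(q):
    out=[]
    t=np.linspace(0,2*np.pi,720)
    for r,z,S in((60,24,D),(22,64,B)):
        C=np.array([P(q,r*np.cos(a),r*np.sin(a),z) for a in t]); c0=C.mean(0)
        for s in S:
            d=C-s; i=np.hypot(*d.T).argmin(); n=(C[i]-c0)/np.linalg.norm(C[i]-c0); out.append(d[i]@n)
    A,Bb=P(q,-42.4,-30,24),P(q,-42.4,30,24); n=np.array([-(Bb-A)[1],(Bb-A)[0]]);n/=np.linalg.norm(n)
    for s in [(130,76.5),(375,73),(610,70.5)]: out.append((s-A)@n)
    return out
r=least_squares(res,[0,0,0,41.5],diff_step=1e-3,x_scale=[1,1,.02,1]); print(r.x,np.degrees(r.x[2]),np.round(r.fun,1))
```

```text
[-3.83141444e-01 -1.29265493e-01  1.37738681e-02  4.49112697e+01] 0.7891845081277118 [-3.7 -0.2  5.4 -2.1 -5.5  4.4 -4.4 -7.1 -3.2 -0.8  0.5  7.3  6.4 -0.7
 -0.7  0.1]
```

{"name": "jog_arm", "arguments": {"targets": [{"grip": 1,"dx": 0,"dy": 1,"dz": 0,"spin": 0},{"grip": 1,"dx": 0,"dy": 2.3,"dz": -0.1,"spin": 0},{"grip": 1,"dx": 0,"dy": 3.6,"dz": -0.2,"spin": 0},{"grip": 1,"dx": 0,"dy": 4.5,"dz": -0.2,"spin": 0},{"grip": 1,"dx": 0.3,"dy": 5,"dz": -0.2,"spin": 0},{"grip": 1,"dx": 1,"dy": 5,"dz": -0.2,"spin": 0},{"grip": 1,"dx": 1.8,"dy": 5,"dz": -0.2,"spin": 0},{"grip": 1,"dx": 2.4,"dy": 5,"dz": -0.2,"spin": 0}]}}

```text
t: 6.78
tool_pos: [503.4, 189.4, 247.2]
tool_rot: [[-0.0, -0.667, 0.745], [-0.0, 0.745, 0.667], [-1.0, -0.0, -0.0]]
contact_force: [0.2, -0.4, -3.5]
opening: 43.3
```

```bash
cat > st.py <<'E'
from h import *
import sys
np.set_printoptions(precision=2,suppress=True)
def sn(o):
    N,R=nestpose(530.5,216.6,42.8); d=np.array(o['tool_pos'])-N; u=np.array([.734,.679,0]); y=np.array([-.679,.734,0])
    print('t',o['t'],'s',d@u,'y',d@y,'z',o['tool_pos'][2],'F',o['contact_force'],'M',np.array(o['moment']),'op',o['opening'],'yaz',np.degrees(np.arctan2(o['tool_rot'][1][1],o['tool_rot'][0][1])))
E
python3 - <<'E'
from st import *
viewer.get_image('top'); o,p=shot('wrist','w5'); sn(o)
E
```

```text
t 6.8333 s -40.106309301887656 y -1.2310347498954892 z 244.4854731532159 F [-1.23 -0.59 -5.53] M [-0.07  0.05 -0.03] op 43.12801746815588 yaz 131.77897010124218
```

View pics/w5.png

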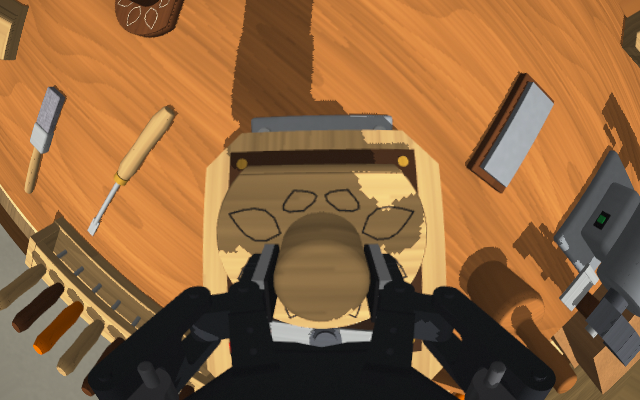

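Blank hovers over the nest; its flat at y≈172 is parallel to the plate edge at y≈150. Now I bring its upper rim to the nest's upper side. From there it can be pivoted down in the pads.

{"name": "jog_arm", "arguments": {"targets": [{"grip": 1,"dx": 0.4,"dy": 0.06,"dz": 0.1,"spin": 0},{"grip": 1,"dx": 0.8,"dy": 0.06,"dz": 0.3,"spin": 0},{"grip": 1,"dx": 1.2,"dy": 0.06,"dz": 0.5,"spin": 0},{"grip": 1,"dx": 1.5,"dy": 0.06,"dz": 0.7,"spin": 0},{"grip": 1,"dx": 1.8,"dy": 0.06,"dz": 0.9,"spin": 0},{"grip": 1,"dx": 2.0,"dy": 0.06,"dz": 1.05,"spin": 0},{"grip": 1,"dx": 2.0,"dy": 0.06,"dz": 1.05,"spin": 0},{"grip": 1,"dx": 2.0,"dy": 0.06,"dz": 1.05,"spin": 0}], "newtons": 25}}

```text
t: 7.55
tool_pos: [522.1, 209.0, 197.7]
tool_rot: [[-0.001, -0.667, 0.745], [-0.0, 0.745, 0.667], [-1.0, 0.0, -0.001]]
contact_force: [-0.2, -0.1, -2.4]
opening: 43.4
```

Run:
```python
from st import *
o,p=shot('wrist','w6'); sn(o)
```

```text
t 7.55 s -11.368777193569322 y 0.10152335259436716 z 197.69178973218183 F [-0.23 -0.07 -2.39] M [-0.05 -0.02 -0.  ] op 43.42623739937861 yaz 131.8622292654687
```

View pics/w6.png

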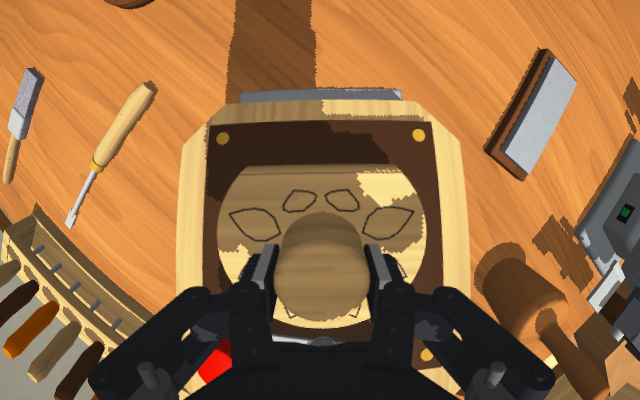

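{"name": "jog_arm", "arguments": {"targets": [{"grip": 1,"dx": 0.15,"dy": 0,"dz": -0.05,"spin": 0},{"grip": 1,"dx": 0.27,"dy": 0,"dz": -0.08,"spin": 0},{"grip": 1,"dx": 0.4,"dy": 0,"dz": -0.15,"spin": 0},{"grip": 1,"dx": 0.53,"dy": 0,"dz": -0.23,"spin": 0},{"grip": 1,"dx": 0.6,"dy": 0,"dz": -0.27,"spin": 0},{"grip": 1,"dx": 0.68,"dy": 0,"dz": -0.3,"spin": 0},{"grip": 1,"dx": 0.75,"dy": 0,"dz": -0.34,"spin": 0},{"grip": 1,"dx": 0.82,"dy": 0,"dz": -0.37,"spin": 0}]}}

```text
t: 8.27
tool_pos: [514.4, 201.4, 178.0]
tool_rot: [[-0.001, -0.667, 0.745], [-0.002, 0.745, 0.667], [-1.0, -0.0, -0.002]]
contact_force: [-3.9, -2.6, 6.9]
opening: 43.4
```

Run:
```python
from st import *
o,p=shot('wrist','w7'); sn(o)
```

```text
t 8.2667 s -22.109209002253138 y -0.18794306342293568 z 177.9780757385309 F [-3.92 -2.6   6.95] M [-0.46  0.63  0.  ] op 43.4172241115047 yaz 131.8169646049093
```

View pics/w7.png

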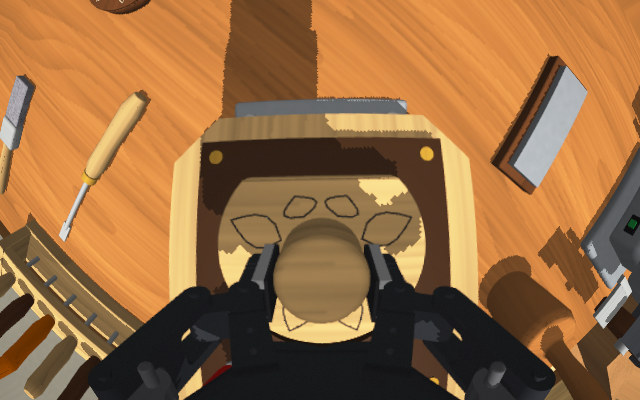

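Now it's tilting in the pads: the rear rim has moved down to y≈344, and the contact force is about 8 N. Continuing.

{"name": "jog_arm", "arguments": {"targets": [{"grip": 1,"dx": 0.1,"dy": 0,"dz": 0,"spin": 0},{"grip": 1,"dx": 0.2,"dy": 0,"dz": -0.02,"spin": 0},{"grip": 1,"dx": 0.28,"dy": 0,"dz": -0.03,"spin": 0},{"grip": 1,"dx": 0.36,"dy": 0,"dz": -0.04,"spin": 0},{"grip": 1,"dx": 0.44,"dy": 0,"dz": -0.06,"spin": 0},{"grip": 1,"dx": 0.5,"dy": 0,"dz": -0.07,"spin": 0},{"grip": 1,"dx": 0.56,"dy": 0,"dz": -0.08,"spin": 0},{"grip": 1,"dx": 0.6,"dy": 0,"dz": -0.09,"spin": 0}]}}

```text
t: 8.98
tool_pos: [511.1, 198.2, 165.0]
tool_rot: [[-0.004, -0.666, 0.746], [-0.005, 0.746, 0.666], [-1.0, -0.001, -0.007]]
contact_force: [-13.1, -9.5, 37.3]
opening: 43.1
```

Run:
```python
from st import *
o,p=shot('wrist','w8'); sn(o)
```

```text
t 8.9833 s -26.74329026986089 y -0.27707375276806867 z 164.95059560308678 F [-13.1   -9.47  37.32] M [-1.43  2.86 -0.  ] op 43.14966271914731 yaz 131.7544528014834
```

View pics/w8.png

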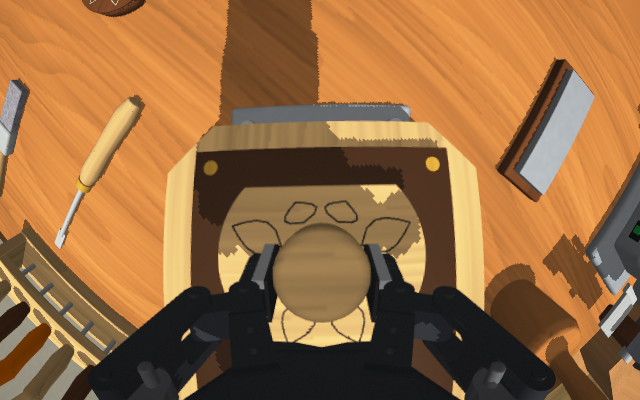

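```bash
cat >> st.py <<'E'
import pickle
def Dm(r,f,z):
    t0=np.arccos(-f/r); t=np.linspace(-t0,t0,60); L=[(r*np.cos(x),r*np.sin(x),z) for x in t]; return L+[L[0]]
def overlay(o,p,src,dst,x0,y0,w,h,k,off=(0,0,0),nest=(530.5,216.6,42.8),tilt=28,shift=(0,0,0),hs=56):
    a=cv2.imread(src); b=cv2.resize(a[y0:y0+h,x0:x0+w],None,fx=k,fy=k,interpolation=2)
    N,R=nestpose(*nest)
    _,Rb=nestpose(*nest,t=tilt)
    f=(lambda X:wproj(o,p,X)) if 'hand_eye' in p else (lambda X:proj(p,X))
    def dr(pts,col,O,Q):
        q=np.array([f(O+Q@np.array(v,float)) for v in pts]); q=((q-[x0,y0]+.5)*k-.5).round().astype(int); cv2.polylines(b,[q],False,col,1)
    dr(Dm(62,44.4,14),(0,255,0),N,R); O=N+R@np.array(off,float)
    dr(Dm(60,42.4,24),(255,0,0),O,Rb); dr(Dm(22,21.99,64),(255,0,255),O,Rb)
    dr([(93,86,14),(93,-86,14),(-79,-86,14),(-79,86,14),(93,86,14)],(0,0,255),N,R)
    cv2.imwrite(dst,b)
E
python3 - <<'E'
from st import *
o,p=shot('wrist','w9'); sn(o); pickle.dump((o,{k:p[k] for k in ('hand_eye','fx','fy','cx','cy')}),open('w9.pkl','wb'))
overlay(o,p,'pics/w9.png','pics/w9a.png',180,120,290,230,2.7)
E
```

```text
t 9.0333 s -26.732834504266876 y -0.2749901434745745 z 165.04962479949955 F [-11.11  -8.03  28.47] M [-1.37  2.5  -0.08] op 43.0375922636362 yaz 131.7522692911301
```

View pics/w9a.png

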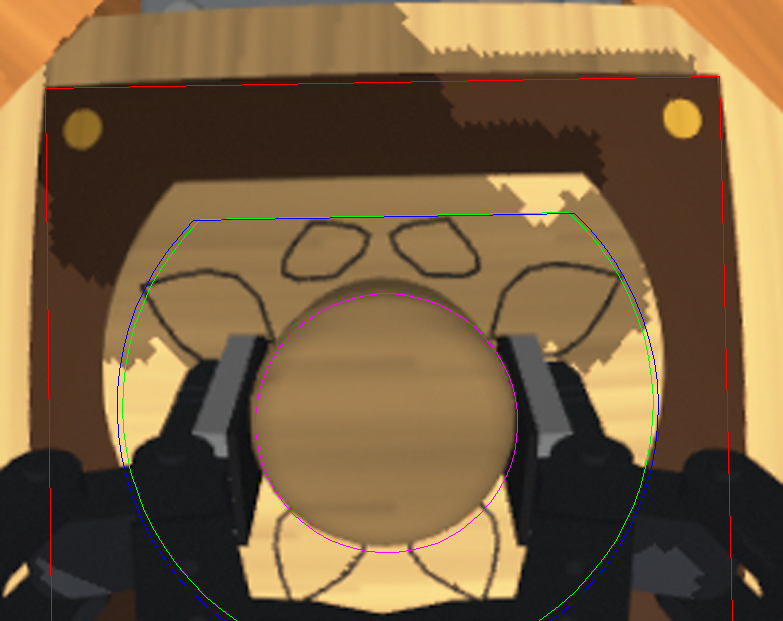

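```bash
cat > fit.py <<'E'
from st import *
from scipy.optimize import least_squares
def fit(o,p,x0,y0,k,flatpts,cornL,cornR,bosspts,discpts,nest=(530.5,216.6,42.8)):
    N,R=nestpose(*nest)
    f=lambda X:(wproj(o,p,X)-[x0,y0]+.5)*k-.5
    def res(q):
        ox,oz,oy,t,yw=q; _,Rb=nestpose(*nest[:2],nest[2]+yw,t=t); O=N+R@np.array([ox,oy,oz]); P=lambda v:f(O+Rb@np.array(v,float))
        out=[*(P((-42.4,42.4,24))-cornR),*(P((-42.4,-42.4,24))-cornL)]
        t_=np.linspace(0,2*np.pi,360)
        for r,z,S in((22,64,bosspts),(60,24,discpts)):
            C=np.array([P((r*np.cos(a),r*np.sin(a),z)) for a in t_]);c0=C.mean(0)
            for s in S:
                d=C-s;i=np.hypot(*d.T).argmin();n=(C[i]-c0)/np.linalg.norm(C[i]-c0);out.append(d[i]@n)
        return out
    r=least_squares(res,[0,2,0,25,0],diff_step=1e-3,x_scale=[1,1,1,1,1]); print('ox,oz,oy,tilt,yaw',r.x,np.round(r.fun,1)); return r.x
E
python3 - <<'E'
from fit import *
o,p=pickle.load(open('w9.pkl','rb'))
fit(o,p,180,120,2.7,None,(173,183),(586,173),[(253,420),(520,415),(340,541),(430,539)],[(103,375),(664,370)])
E
```

```text
ox,oz,oy,tilt,yaw [-10.08   6.67  -0.21  19.86   0.32] [-3.5 -1.1  6.1 -1.7  5.9  0.8  0.7  2.  -2.9  1.1]
```

The fit shows the blank tilted about 20°, but about 10 mm too far down the slope, with its flat on the plate rim. I'll ease off, shift it up the slope, and press again.

{"name": "jog_arm", "arguments": {"targets": [{"grip": 1,"dx": -0.2,"dy": 0.01,"dz": 0.05,"spin": 0},{"grip": 1,"dx": -0.4,"dy": 0.01,"dz": 0.1,"spin": 0},{"grip": 1,"dx": -0.45,"dy": 0.01,"dz": 0.2,"spin": 0},{"grip": 1,"dx": -0.45,"dy": 0.01,"dz": 0.25,"spin": 0},{"grip": 1,"dx": -0.45,"dy": 0.01,"dz": 0.25,"spin": 0},{"grip": 1,"dx": -0.45,"dy": 0.01,"dz": 0.25,"spin": 0}]}}

```text
t: 9.58
tool_pos: [518.0, 205.5, 173.2]
tool_rot: [[-0.001, -0.667, 0.745], [-0.0, 0.745, 0.667], [-1.0, 0.0, -0.001]]
contact_force: [-0.1, 0.3, -2.6]
opening: 43.1
```

Run:
```python
from st import *
o,p=shot('wrist','w10'); sn(o); pickle.dump((o,{k:p[k] for k in ('hand_eye','fx','fy','cx','cy')}),open('w10.pkl','wb'))
overlay(o,p,'pics/w10.png','pics/w10a.png',180,120,290,230,2.7)
```

```text
t 9.5833 s -16.698997634784185 y 0.3579865385215523 z 173.19167923513714 F [-0.05  0.34 -2.56] M [-0.05  0.07 -0.  ] op 43.06057971095925 yaz 131.8518901073748
```

View pics/w10a.png

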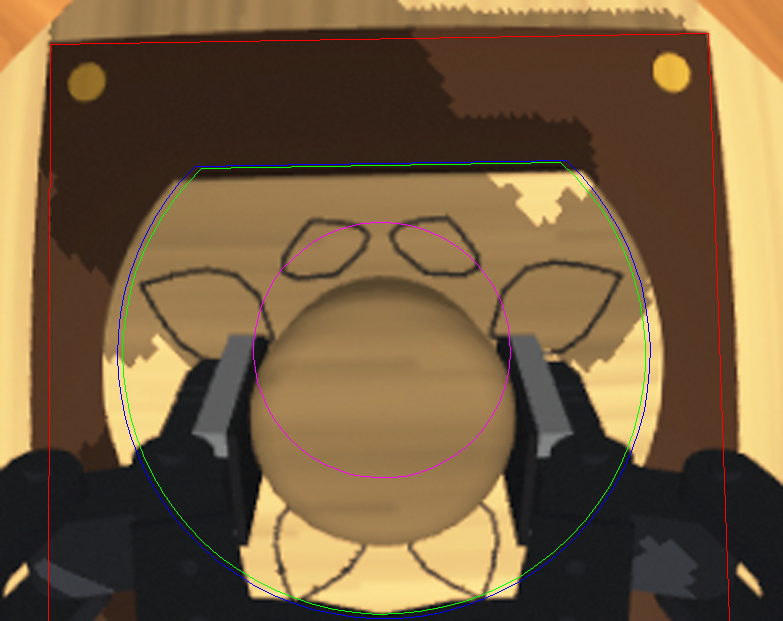

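Run:
```python
from fit import *
o,p=pickle.load(open('w10.pkl','rb'))
q=fit(o,p,180,120,2.7,None,(176,181),(584,171),[(250,415),(517,412),(340,543),(430,541)],[(103,370),(663,362)])
N,R=nestpose(530.5,216.6,42.8); g=R.T@(np.array(o['tool_pos'])+[0,0,9.5]-N); print('G nest',g)
```

```text
ox,oz,oy,tilt,yaw [ 1.87  8.48  0.18 18.71  0.28] [-2.1 -0.   1.8 -1.4  3.2  1.6  0.5  1.1 -2.5 -0.2]
G nest [12.34  0.37 58.78]
```

The blank is now free inside the nest outline (fit: x +1.9 mm, tilt about 19°, lower flat just above the rim). I'm pressing down and slightly down the slope to finish the tilt.

{"name": "jog_arm", "arguments": {"targets": [{"grip": 1,"dx": 0.1,"dy": 0,"dz": -0.03,"spin": 0},{"grip": 1,"dx": 0.18,"dy": 0,"dz": -0.05,"spin": 0},{"grip": 1,"dx": 0.26,"dy": 0,"dz": -0.07,"spin": 0},{"grip": 1,"dx": 0.34,"dy": 0,"dz": -0.09,"spin": 0},{"grip": 1,"dx": 0.4,"dy": 0,"dz": -0.1,"spin": 0},{"grip": 1,"dx": 0.46,"dy": 0,"dz": -0.11,"spin": 0},{"grip": 1,"dx": 0.5,"dy": 0,"dz": -0.12,"spin": 0}]}}

```text
t: 10.22
tool_pos: [515.2, 202.8, 161.1]
tool_rot: [[-0.001, -0.667, 0.745], [-0.001, 0.745, 0.667], [-1.0, 0.0, -0.002]]
contact_force: [-3.7, -2.7, 4.8]
opening: 43.2
```

Run:
```python
from st import *
o,p=shot('wrist','w11'); sn(o); pickle.dump((o,{k:p[k] for k in ('hand_eye','fx','fy','cx','cy')}),open('w11.pkl','wb'))
overlay(o,p,'pics/w11.png','pics/w11a.png',180,120,290,230,2.7)
```

```text
t 10.2167 s -20.56105782109737 y 0.28547550351650164 z 161.09638363814213 F [-3.71 -2.67  4.77] M [-0.3   0.51  0.04] op 43.158575903626904 yaz 131.83491300208522
```

View pics/w11a.png

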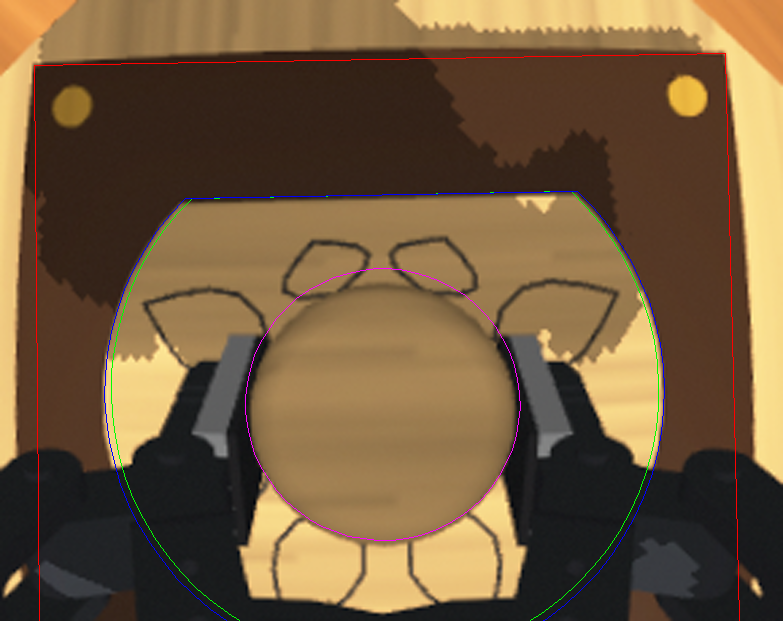

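Run:
```python
from fit import *
o,p=pickle.load(open('w11.pkl','rb'))
q=fit(o,p,180,120,2.7,None,(183,202),(579,195),[(248,405),(520,405),(340,537),(430,536)],[(104,385),(664,380)])
```

```text
ox,oz,oy,tilt,yaw [ 0.96  0.2   0.12 28.24 -0.01] [-1.3 -0.1  2.2 -0.6  2.1  0.6  0.5  0.3 -0.9  0.4]
```

{"name": "jog_arm", "arguments": {"targets": [{"grip": 1,"dx": 0.08,"dy": 0,"dz": -0.02,"spin": 0},{"grip": 1,"dx": 0.15,"dy": 0,"dz": -0.04,"spin": 0},{"grip": 1,"dx": 0.2,"dy": 0,"dz": -0.06,"spin": 0},{"grip": 1,"dx": 0.2,"dy": 0,"dz": -0.06,"spin": 0}]}}

```text
t: 10.6
tool_pos: [515.1, 202.5, 159.1]
tool_rot: [[0.002, -0.667, 0.745], [-0.0, 0.745, 0.667], [-1.0, -0.001, 0.001]]
contact_force: [-6.7, -5.2, 26.5]
opening: 43.1
```

Run:
```python
from st import *
o,p=shot('wrist','w12'); sn(o); pickle.dump((o,{k:p[k] for k in ('hand_eye','fx','fy','cx','cy')}),open('w12.pkl','wb'))
overlay(o,p,'pics/w12.png','pics/w12a.png',180,120,290,230,2.7)
```

```text
t 10.6 s -20.897053626115184 y 0.0602025398107987 z 159.12839286468878 F [-6.73 -5.22 26.49] M [-0.61  1.78  0.15] op 43.054592480959585 yaz 131.8505621592055
```

View pics/w12a.png

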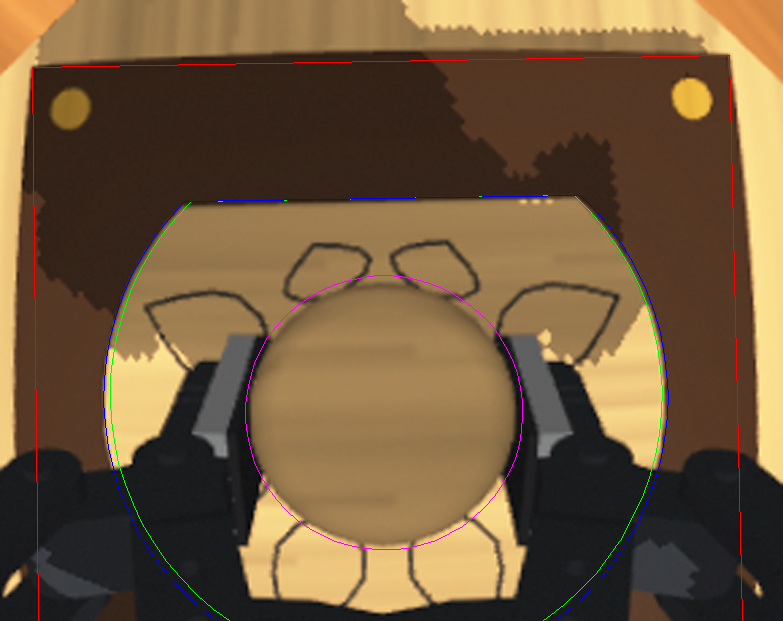

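The overlay of the seated blank matches the picture in tilt, flat and boss, and the force rose to 26 N: it is seated. Easing off and opening.

{"name": "jog_arm", "arguments": {"targets": [{"grip": 1,"dx": -0.1,"dy": 0,"dz": 0,"spin": 0},{"grip": 1,"dx": -0.1,"dy": 0,"dz": 0,"spin": 0},{"grip": 0.4,"dx": -0.1,"dy": 0,"dz": 0,"spin": 0},{"grip": 0.2,"dx": -0.1,"dy": 0,"dz": 0,"spin": 0},{"grip": 0,"dx": -0.1,"dy": 0,"dz": 0,"spin": 0},{"grip": 0,"dx": -0.1,"dy": 0,"dz": 0,"spin": 0},{"grip": 0,"dx": -0.1,"dy": 0,"dz": 0,"spin": 0},{"grip": 0,"dx": -0.1,"dy": 0,"dz": 0,"spin": 0}]}}

```text
t: 11.32
tool_pos: [514.7, 202.6, 158.6]
tool_rot: [[-0.0, -0.667, 0.745], [0.0, 0.745, 0.667], [-1.0, 0.0, -0.0]]
contact_force: [-0.1, -0.3, -0.6]
opening: 85.3
```

Run:
```python
from st import *
o,p=shot('wrist','w13'); sn(o); pickle.dump((o,{k:p[k] for k in ('hand_eye','fx','fy','cx','cy')}),open('w13.pkl','wb'))
overlay(o,p,'pics/w13.png','pics/w13a.png',180,120,290,230,2.7)
```

```text
t 11.3167 s -21.1546404926623 y 0.43618282627931965 z 158.56629266827716 F [-0.06 -0.26 -0.57] M [ 0.   -0.02  0.02] op 85.26602573047991 yaz 131.850868442563
```

View pics/w13a.png

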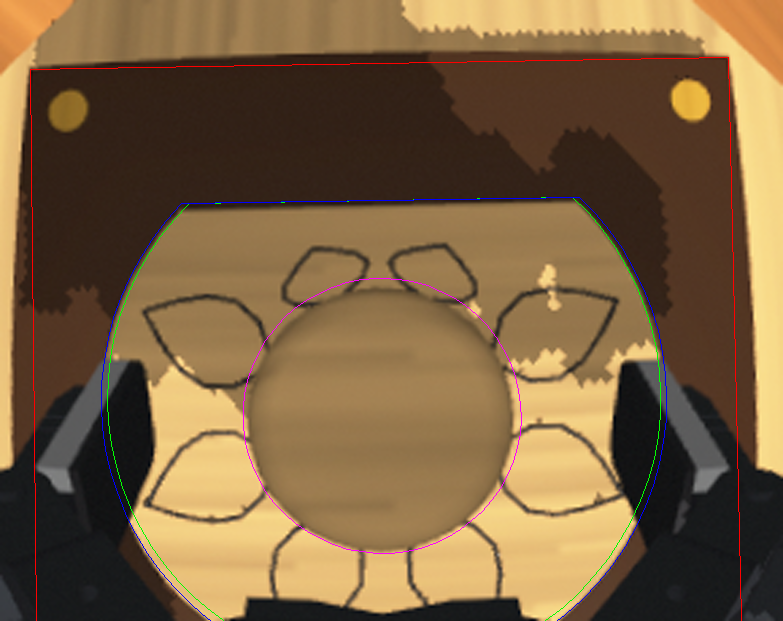

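The blank looks the same after release. Rising, closing the fingers, and going behind the strap handle on its downslope side.

{"name": "jog_arm", "arguments": {"targets": [{"grip": 0,"dx": -0.7,"dy": 0,"dz": 0,"spin": 0},{"grip": 0,"dx": -1.6,"dy": 0,"dz": 0,"spin": 0},{"grip": 0,"dx": -2.5,"dy": 0,"dz": 0,"spin": 0},{"grip": 0.5,"dx": -2.8,"dy": -0.2,"dz": 0,"spin": 0},{"grip": 1,"dx": -2.8,"dy": -0.8,"dz": 0,"spin": 0},{"grip": 1,"dx": -2.8,"dy": -1.4,"dz": 0,"spin": 0},{"grip": 1,"dx": -2.7,"dy": -1.9,"dz": 0,"spin": 0},{"grip": 1,"dx": -2.6,"dy": -2.1,"dz": 0.1,"spin": 0}]}}

```text
t: 12.03
tool_pos: [552.7, 162.2, 223.1]
tool_rot: [[0.0, -0.665, 0.747], [-0.002, 0.747, 0.665], [-1.0, -0.001, -0.001]]
contact_force: [-0.4, -0.6, 0.4]
opening: 25.5
```

{"name": "jog_arm", "arguments": {"targets": [{"grip": 1,"dx": 0.2,"dy": 0,"dz": 0.2,"spin": 0},{"grip": 1,"dx": 0.4,"dy": 0,"dz": 0.4,"spin": 0},{"grip": 1,"dx": 0.4,"dy": 0,"dz": 0.5,"spin": 0},{"grip": 1,"dx": 0.4,"dy": 0,"dz": 0.5,"spin": 0}]}}

```text
t: 12.37
tool_pos: [560.4, 175.1, 213.0]
tool_rot: [[-0.001, -0.669, 0.743], [0.001, 0.743, 0.669], [-1.0, 0.001, -0.001]]
contact_force: [1.2, -0.1, -0.5]
opening: -0.0
```

Run:
```python
from st import *
o,p=shot('wrist','w14'); sn(o)
o2,q=shot('top','t14')
for l in ['strap_handle','pale_center']:
    for d in viewer.pinpoint(l,p)[:2]: print(l,d['score'],d['location'],wproj(o,p,d['location']))
a=cv2.imread('pics/t14.png'); cv2.imwrite('pics/t14a.png',cv2.resize(a[120:270,150:310],None,fx=4,fy=4,interpolation=2))
```

```text
t 12.3667 s -6.1957196237620575 y -50.785972267388935 z 212.97850634885398 F [ 1.23 -0.08 -0.45] M [-0.03 -0.03  0.01] op -0.020603372386233856 yaz 131.97364800256904
strap_handle 0.75 [774.3, -202.1, 2.8] [ 42.07 119.89]
strap_handle 0.7 [503.7, 190.6, 114.9] [385.08 163.9 ]
```

View pics/w14.png

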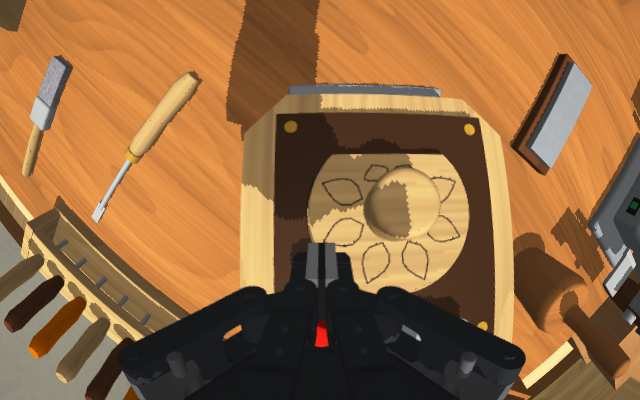

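View pics/t14a.png

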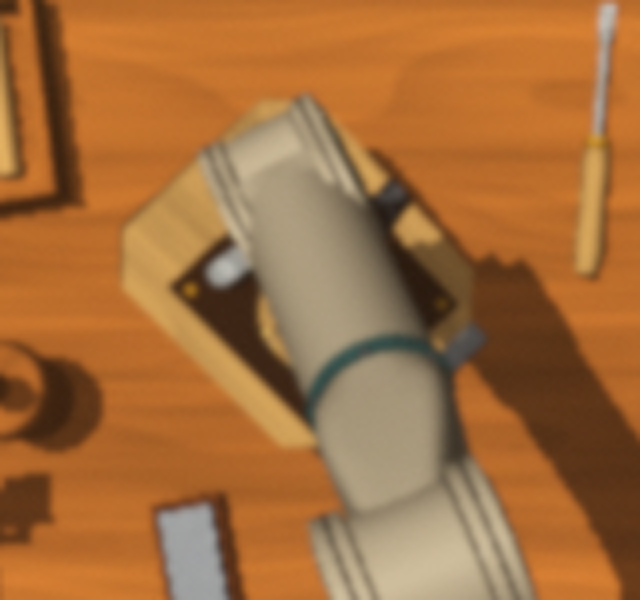

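The blank sits in its nest at (387,200 boss). The red handle at (322,336) is straight ahead of the closed fingers. Pushing it round the arc.

{"name": "jog_arm", "arguments": {"targets": [{"grip": 1,"dx": 0,"dy": 0,"dz": 0.4,"spin": 0},{"grip": 1,"dx": -0.05,"dy": -0.05,"dz": 0.65,"spin": 0},{"grip": 1,"dx": -0.1,"dy": -0.14,"dz": 0.85,"spin": 0},{"grip": 1,"dx": -0.18,"dy": -0.25,"dz": 1.03,"spin": 0},{"grip": 1,"dx": -0.28,"dy": -0.34,"dz": 1.25,"spin": 0},{"grip": 1,"dx": -0.38,"dy": -0.43,"dz": 1.46,"spin": 0},{"grip": 1,"dx": -0.48,"dy": -0.47,"dz": 1.7,"spin": 0},{"grip": 1,"dx": -0.58,"dy": -0.5,"dz": 1.93,"spin": 0}]}}

```text
t: 13.23
tool_pos: [605.3, 195.2, 228.3]
tool_rot: [[-0.001, -0.666, 0.746], [-0.002, 0.746, 0.666], [-1.0, -0.0, -0.002]]
contact_force: [-4.9, -2.2, 1.0]
opening: -0.2
```

Run:
```python
from st import *
o,p=shot('wrist','w15'); sn(o)
```

```text
t 13.2333 s 40.42877472669774 y -66.50901781598725 z 228.31624525367175 F [-4.88 -2.15  1.01] M [-0.49  0.84  0.05] op -0.20020707963060216 yaz 131.79544564995527
```

View pics/w15.png

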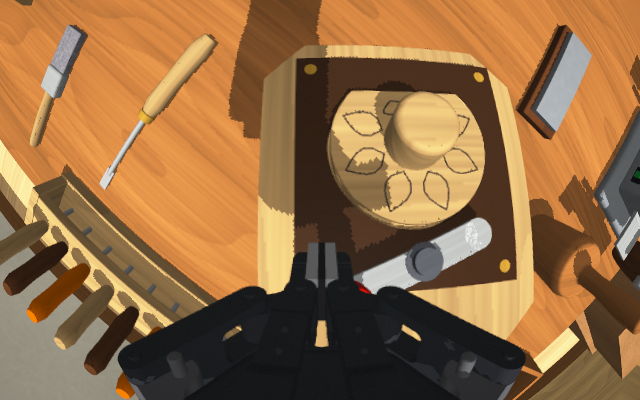

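{"name": "jog_arm", "arguments": {"targets": [{"grip": 1,"dx": -0.08,"dy": 0.04,"dz": 0.24,"spin": 0},{"grip": 1,"dx": -0.17,"dy": 0.1,"dz": 0.48,"spin": 0},{"grip": 1,"dx": -0.25,"dy": 0.18,"dz": 0.72,"spin": 0},{"grip": 1,"dx": -0.32,"dy": 0.28,"dz": 0.95,"spin": 0},{"grip": 1,"dx": -0.38,"dy": 0.4,"dz": 1.17,"spin": 0},{"grip": 1,"dx": -0.44,"dy": 0.55,"dz": 1.38,"spin": 0},{"grip": 1,"dx": -0.48,"dy": 0.72,"dz": 1.58,"spin": 0},{"grip": 1,"dx": -0.52,"dy": 0.9,"dz": 1.76,"spin": 0}]}}

```text
t: 13.95
tool_pos: [623.8, 242.9, 241.7]
tool_rot: [[0.002, -0.667, 0.745], [0.0, 0.745, 0.667], [-1.0, -0.001, 0.001]]
contact_force: [0.3, -3.6, 1.3]
opening: -0.1
```

Run:
```python
from st import *
o,p=shot('wrist','w16'); sn(o)
```

```text
t 13.95 s 86.35668267761358 y -44.039986249074744 z 241.66744074356433 F [ 0.33 -3.63  1.32] M [-0.67 -0.13  0.12] op -0.057838676969565544 yaz 131.82875836146553
```

View pics/w16.png

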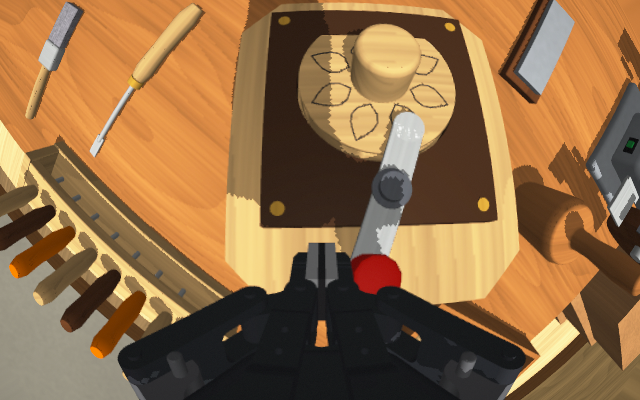

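The nose is already over the rim at (408,125), handle at (375,275). Pushing on to the stop.

{"name": "jog_arm", "arguments": {"targets": [{"grip": 1,"dx": 0,"dy": 0.15,"dz": 0.1,"spin": 0},{"grip": 1,"dx": 0,"dy": 0.3,"dz": 0.2,"spin": 0},{"grip": 1,"dx": 0,"dy": 0.45,"dz": 0.27,"spin": 0},{"grip": 1,"dx": 0,"dy": 0.6,"dz": 0.32,"spin": 0},{"grip": 1,"dx": 0,"dy": 0.72,"dz": 0.35,"spin": 0},{"grip": 1,"dx": 0,"dy": 0.82,"dz": 0.35,"spin": 0},{"grip": 1,"dx": 0,"dy": 0.9,"dz": 0.35,"spin": 0},{"grip": 1,"dx": 0,"dy": 0.95,"dz": 0.35,"spin": 0}]}}

```text
t: 14.67
tool_pos: [617.2, 262.6, 241.7]
tool_rot: [[0.007, -0.665, 0.747], [-0.004, 0.747, 0.665], [-1.0, -0.007, 0.003]]
contact_force: [9.2, -8.0, 0.2]
opening: 0.4
```

Run:
```python
from st import *
o,p=shot('wrist','w17'); sn(o)
```

```text
t 14.6667 s 94.83807924887074 y -25.136735262858704 z 241.70629511929226 F [ 9.18 -7.97  0.19] M [-1.61 -1.99  0.05] op 0.36706332747423637 yaz 131.70098870757965
```

View pics/w17.png

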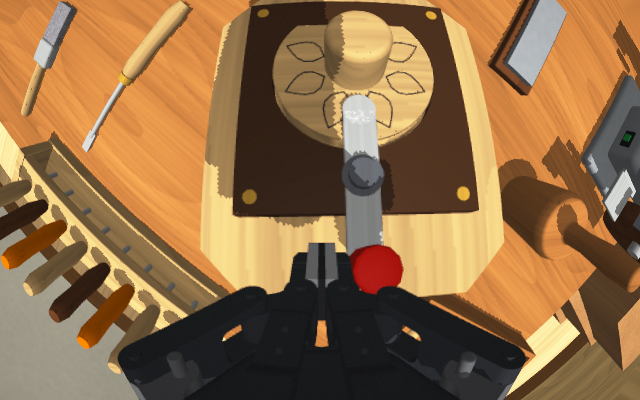

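Force has risen to 12 N from about 4 N, and the strap points straight down the slope. One more small push to confirm the stop.

{"name": "jog_arm", "arguments": {"targets": [{"grip": 1,"dx": 0,"dy": 0.08,"dz": 0,"spin": 0},{"grip": 1,"dx": 0,"dy": 0.15,"dz": 0,"spin": 0},{"grip": 1,"dx": 0,"dy": 0.15,"dz": 0,"spin": 0}]}}

```text
t: 14.97
tool_pos: [617.1, 262.6, 241.8]
tool_rot: [[0.01, -0.663, 0.748], [-0.006, 0.748, 0.663], [-1.0, -0.012, 0.004]]
contact_force: [12.6, -10.7, 0.2]
opening: -0.2
```

{"name": "jog_arm", "arguments": {"targets": [{"grip": 1,"dx": 0,"dy": -0.2,"dz": 0,"spin": 0},{"grip": 1,"dx": 0,"dy": -0.6,"dz": 0,"spin": 0},{"grip": 1,"dx": 0,"dy": -1.2,"dz": 0,"spin": 0},{"grip": 1,"dx": -1,"dy": -1.6,"dz": 0,"spin": 0},{"grip": 1,"dx": -2,"dy": -2,"dz": 0,"spin": 0},{"grip": 1,"dx": -3,"dy": -2.5,"dz": 0,"spin": 0},{"grip": 1,"dx": -3.5,"dy": -3,"dz": 0,"spin": 0},{"grip": 1,"dx": -3.5,"dy": -3,"dz": 0,"spin": 0}]}}

```text
t: 15.63
tool_pos: [664.2, 210.6, 331.9]
tool_rot: [[0.006, -0.664, 0.747], [0.001, 0.747, 0.664], [-1.0, -0.003, 0.005]]
contact_force: [-1.1, -1.0, 0.0]
opening: -0.1
```

Run:
```python
from st import *
viewer.get_image('top'); o,p=shot('wrist','w18'); sn(o); pickle.dump((o,{k:p[k] for k in ('hand_eye','fx','fy','cx','cy')}),open('w18.pkl','wb'))
for l in ['strap_handle','pale_center','pale_flat','pivot']:
    for d in viewer.pinpoint(l,p)[:2]: print(l,d['score'],d['location'],wproj(o,p,d['location']))
N,R=nestpose(530.5,216.6,42.8); print('exp handle',N+R@[140,0,57.5],'center',N+R@[0,0,32],'flat',N+R@[-42.4,0,12])
```

```text
t 15.6833 s 93.43967817559583 y -92.95487836761727 z 329.55713196096656 F [ 0.54 -0.01 -0.92] M [ 0.02 -0.02  0.01] op 0.27592346351650854 yaz 131.7197077344321
strap_handle 0.7 [602.6, 280.7, 244.6] [436.61 209.15]
strap_handle 0.54 [287.4, 348.0, 2.5] [527.34  53.34]
pale_center 0.71 [517.0, 209.6, 147.2] [413.68  75.03]
pale_flat 0.6 [499.0, 187.2, 113.3] [401.31  52.88]
pivot 0.73 [579.2, 264.2, 191.4] [423.17 160.86]
exp handle [601.39 282.25 241.5 ] center [519.48 206.39 153.25] flat [498.9  187.34 115.69]
```

View pics/w18.png

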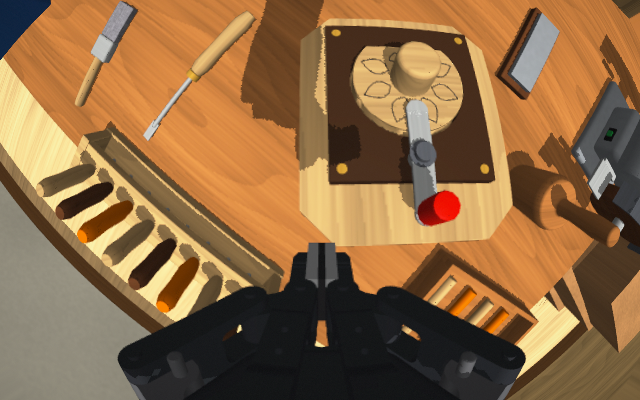

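The second push raised the force to 16.5 N with no movement, so the strap is on its stop. The tool is now clear. Last check: overlay of a seated blank.

Run:
```python
from st import *
o,p=shot('wrist','w19'); sn(o)
overlay(o,p,'pics/w19.png','pics/w19a.png',290,10,230,200,3.4)
o,q=shot('scene','s19'); shot('top','t19')
a=cv2.imread('pics/s19.png'); cv2.imwrite('pics/s19a.png',cv2.resize(a[110:330,180:480],None,fx=2.6,fy=2.6,interpolation=2))
```

```text
t 15.9333 s 92.89211868454427 y -89.79881577135126 z 327.023858565978 F [-0.3  0.3 -0.8] M [-0.01 -0.   -0.  ] op 0.12027786206067183 yaz 131.9519707548793
```

View pics/w19a.png

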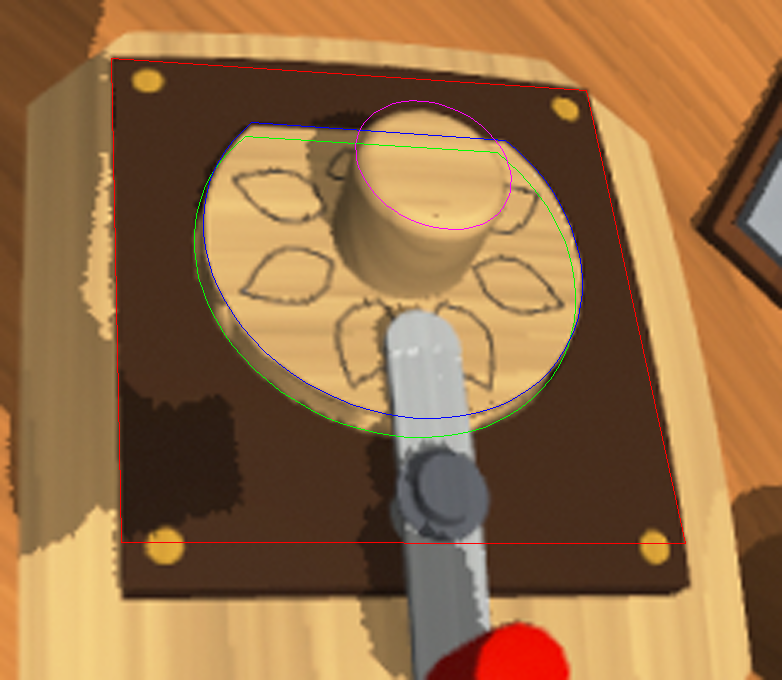

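View pics/s19a.png

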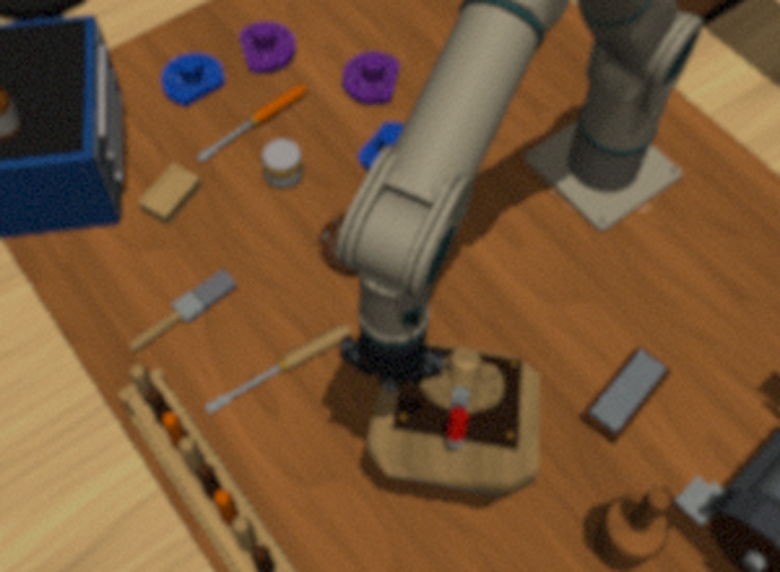

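View pics/t19.png

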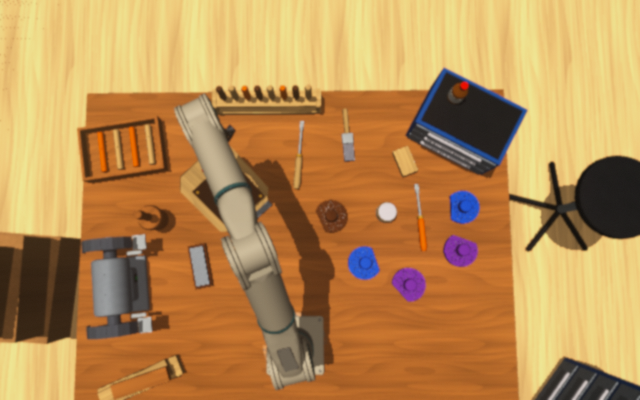

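```bash
python3 -c "
from plant import env
print(env.sign_off())"
```

```text
the job is handed in; nothing more can be done
None
```

The pale blank is seated in the nest with its flat matched to the nest's flat, and the strap is closed over its rim. I handed the job in at about 16 s.

**Placing:** I gripped the blank by its boss and turned it about 40°. The tool could only point straight down, so I tilted the blank by letting it pivot in the pads against the board. The first press left it about 10 mm too far down the slope, with its flat on the plate rim. I eased it off, shifted it up the slope and pressed again until it was home, then let go.

**Seating checks:** Just before the final press, a fit to the wrist picture put it at 28.2° tilt, within about 1 mm of the nest centre and 0.2 mm of full depth. The force then rose to 26 N. The last overlay matches a seated blank, with the boss about 2 mm off, which is within calibration error. The strap also swung over the rim without catching.

**Strap:** I pushed the handle to its stop with closed fingers. The force rose from about 4 N to 16.5 N with no further movement. After I backed off, the network placed the handle within about 4 mm of its closed position.

**Failed or disagreeing checks:**
- In the last wrist view the network put `pale_center` about 7 mm off where it should be. I gave the overlay and fit more weight.
- Some network reports, such as `strap_handle` on the bench, were plainly false and I ignored them.

In the last top and scene pictures, the walnut blank and the other things on the bench show no visible change, and the tool was touching nothing.

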